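# Seat the sample turret on its spindle and index it

## Robot

A 6-joint arm with a two-finger parallel gripper is mounted at the origin on the work surface. World frame = base frame: x ahead of the robot, y to its left, z up, the work surface at z = 0. Lengths are in m, angles in rad, forces in N, time in s.
With the tool pointing down it reaches from about 0.35 to 0.775 m from the base axis. Payload 5.5 kg.
Tool frame: the origin (TCP) lies midway between the tips of the shut fingers; the grasp point (between the pads) lies 19 mm behind it; z points along the fingers, x is the direction in which the jaws open and shut, and the axes are right-handed (so a half turn about z gives the same grasp; the last joint's range is limited). The gripper opens to 85 mm and grips with 20 to 120 N. Pads are 22 mm wide; open, the fingers measure 114 mm over their backs; the gripper's body (76 mm by 85 mm) begins 54 mm behind the grasp point. The pads swing forward as they close: fully open they stand 13 mm farther back than shut.
Start: joints at [1.036, 0.313, 0.046, 1.304, 0, 1.431], TCP at [0.221, 0.531, 0.231] pointing down, gripper open.
Joint ranges: [-2.76, 2.76], [-0.86, 1.69], [-1.03, 1.26], [-2.2, 2.34], [-1.47, 1.5], [-3.14, 3.14]. Speed limits (rad/s): [2.57, 2.57, 3.14, 3.14, 3.14, 3.14].

## Interface

Orientations are given as a unit quaternion [w, x, y, z].
In Python, from workcell import env gives the robot as it stands.
- The arm moves only by the tool servo_tool, never from a script. Its argument "targets" is a list of rows, each an object with "xyz": the shift along the tool's x, y, z in m, a list of three; "twist": the turn, a rotation vector about the tool's x, y, z in rad, a list of three; "jaw": the opening, from 0 (shut) to 1 (fully open). A call has 1 to 12 rows; each row is the pose to reach, as a shift and turn from the pose commanded when the call began, along the tool's axes at that moment; what a row does not reach only later rows make up. A row lasts 1/12 s, in which the tool goes at most 41.7 mm and 7.16 degrees, less where a joint would pass 70% of its speed; a pose out of reach is approached as far as the arm can. A call with a gripper value outside its range is refused whole. The fingers move at their own pace and stop on an object; "squeeze" is the grip in N (left out, the last holds). Time passes only in rows, so rows that repeat a pose let the fingers close. It gives the time, the measured TCP pose, the force and the opening at its end, in the units of the state.
- env.get_state(): the state, without advancing time (a new reading comes with each control period).
- env.read_camera(name): name is "side" or "top" or "wrist"; returns a dict with "color" (400x640x3 uint8, red, green, blue), "depth" (400x640 float32, m along the optical axis (not along the pixel's ray), 0 where there is no reading), "fx", "fy", "cx", "cy" (pixels), "eye" and "attitude" of the camera in the world. Camera axes: x right, y down, z forward; pixel columns grow to the right and rows downward; lengths in m; the calibration is good to about 2 mm. A picture is of the moment at which its call begins.
- env.hand_in(): hands the job in, once; it reports no verdict.
The state is a dict: "clock": time; "joint_pos": joint angles; "qvel": joint speeds; "tau": joint torques, N m; "tcp_pos": TCP position; "orientation": TCP orientation; "wrist_force": force on the tool from outside, world axes, zero at the start; "ft_torque": the same for the moment, N m; "finger_gap": finger opening in m.
Only numpy, scipy, OpenCV 4.12 (cv2) and the standard library are available. Lean on these libraries where they do the work, as an engineer would, in place of code of your own. Each camera call takes 0.05 s, during which the arm holds its last target. There are 200 camera calls.

## Task

Take the sample turret with the blue grip bar and two amber cells out of its storage stand and fit its tapered shank into the spindle of the drive unit. The spindle stands at an unknown angle, so turn the turret under light pressure, never forcing it down or jamming it, until its slots drop over the two brass dogs and it sits fully home; then turn the seated turret, and the stiff spindle with it, until the blue bar is in line with the white index lines on the drive unit, and let go. Leave everything else on the bench alone.

Things in the scene. Friction and masses are not known exactly. Their poses are not given: they have to be found in the camera images.
- turret_grip (a point): Centre of the sample turret's blue grip bar. x: along the bar, z: up. Bar 26 mm wide (y; grip across it, firmly, 60 N or more), 40 mm long, 48 mm high (24 mm above and below this point). Below it a disc, 84 mm diameter, 6 mm thick, bearing at each bar end, 31 mm from the axis along x, an amber cell 15 mm thick, 31 mm high. Turret 0.26 to 0.48 kg. Its points are not given while held.
- turret_seat (a point): On the turret's axis in its seating plane, 40 mm below turret_grip, same axes. Around it, under the disc: an aluminium foot 56 mm square, 10 mm high, cut by two crossing slots, one along x and one along y, each 12 mm wide, 10 mm deep, open below. When seated this point lies at nose.
- turret_tip (a point): Lower end of the turret's steel tapered shank, 40 mm below turret_seat. The shank is 13 mm in diameter here, 23.5 mm at the seating plane.
- stand_rim (a point): Centre of the rim of the stand that holds the sample turret: grey tube fixed to the bench, 55 mm high, 60 mm outer, 32 mm inner diameter. The turret's foot rests on the rim, shank hanging inside: lift it straight up 50 mm or more before moving sideways. The blank turret hangs in a like stand. Which is left and which right varies.
- nose (a point): Centre of the face of the spindle nose, at the mouth of its taper, 95 mm above the bench. Fixed to the drive unit (dark box 180 x 160 mm, 75 mm high; nose 68 mm in diameter) and does not turn with the spindle: x lies along the white index lines on the box, z up. The spindle is stiff, stays where left and can be turned 3 rad either way from the index.
- taper_bottom (a point): Lower end of the spindle's open taper, 48 mm below nose on the same axis, same axes. The taper is 26 mm in diameter at the nose and 16 mm here, so a seated shank has about 1 mm of play all round. More than 90 N between turret and spindle damages them; the metal is hard, so touch down slowly (15 mm/s).
- dog_level (a point): On the spindle axis at the top of the dogs, 8 mm above nose, same axes. Two opposite brass dogs, 16 to 29 mm from the axis, 8 mm wide, 8 mm high. A turret with slots off the dogs stops at this level; within 0.06 rad of a fit it drops 8 mm home. Dog angle not measured: bar fits at 0.22 to 1.35 rad counter-clockwise from x (from above). Pressing under 8 N does not turn the spindle; 0.35 N m does.
- blank_grip (a point): Centre of the grip bar of the blank turret in the other stand: same shape and sizes as the sample turret but with a grey bar, dark disc and no cells. Leave it alone.
- beaker_mid (a point): Middle of a glass beaker, 68 mm in diameter, 85 mm high; leave it.
- jar_mid (a point): Middle of an amber jar with black cap, 60 mm in diameter, 85 mm high; leave it.
- pipette: Grey and yellow hand pipette lying flat, about 215 mm long, 22 mm thick; leave it.
- key: Flat steel bar key 100 x 16 x 6 mm lying on the bench; leave it.
There are look-alikes about, which are no part of the job. Leave any brown look-alike of the part that bears turret_grip alone.

How it is judged:
By the outcome, as a careful person would: the job done as asked, in the order asked, and still so for the second after the job is handed in, with the robot touching nothing.
It also fails if it takes over 72 s, if anything falls off the work surface, if the arm or the gripper's body presses on something with over 40 N, if the wrist force passes 120 N, or if a joint passes its speed limit or range.

## Working session

There is one attempt and no reset: what is moved stays moved. The work goes in short steps, Python scripts to look and compute and a tool call to move; the robot and the scene stay as the last step left them, time stands still between calls to the robot, and variables do not carry over. Pictures are saved under pics/ and viewed, about 8 in all and at most 12, crops included, and the job is handed in when it is done.

Besides the shell and the picture viewer there is one more tool, called after "Call:" as a command line: name --argument value ..., lists and objects as JSON in quotes. servo_tool: Moves the arm, as the interface text tells. Its arguments: {"type":"object","properties":{"targets":{"type":"array","items":{"type":"object","properties":{"xyz":{"type":"array","items":{"type":"number"}},"twist":{"type":"array","items":{"type":"number"}},"jaw":{"type":"number"}}}},"squeeze":{"type":"number"}},"required":["targets"]}

```bash
mkdir -p pics
cat > h.py <<'E'
import numpy as np, cv2
from workcell import env
from scipy.spatial.transform import Rotation as R
def rot(q): return R.from_quat([q[1],q[2],q[3],q[0]])
def cloud(c):
    d=c["depth"]; v,u=np.mgrid[:400,:640]
    p=np.dstack([(u-c["cx"])/c["fx"]*d,(v-c["cy"])/c["fy"]*d,d])
    A=np.array(c["attitude"]); M=A if A.shape==(3,3) else rot(A).as_matrix()
    return p@M.T+np.array(c["eye"])
def save(n,c): cv2.imwrite(f"pics/{n}.png",c["color"][:,:,::-1])
E
python3 - <<'E'
from h import *
print(env.get_state())
for n in("top","side"):
    c=env.read_camera(n); save(n,c); np.savez(n+".npz",**c)
    print(n,c["eye"],c["attitude"],c["fx"],(c["depth"]==0).mean())
a,b=cv2.imread("pics/top.png"),cv2.imread("pics/side.png")
cv2.imwrite("pics/both.png",cv2.resize(np.vstack([a,b]),(480,600)))
E
```

```text
{'clock': 0.0, 'joint_pos': array([ 1.03640711e+00,  3.14004090e-01,  4.49814576e-02,  1.30356988e+00,
       -1.11749975e-05,  1.43119692e+00]), 'qvel': array([ 0.00015635, -0.00032845, -0.00053246, -0.00063027,  0.00100804,
       -0.0017445 ]), 'tau': array([-2.69364682e-04, -4.80629897e+01,  2.98532510e+01,  1.94321066e-02,
       -1.10445735e-04, -5.81575918e-06]), 'tcp_pos': array([0.22090916, 0.53033261, 0.23040776]), 'orientation': array([ 3.94383769e-04,  8.32049592e-01,  5.54700522e-01, -8.06886278e-04]), 'wrist_force': array([ 0.06007014, -0.44450232, -0.87374395]), 'ft_torque': array([0.02630332, 0.01892069, 0.00292973]), 'finger_gap': 0.08534574978430937}
top [0.14308483 0.02949939 1.45711697] [ 0.06980042 -0.65333222  0.75001381 -0.07592235] 461.8551893358971 0.0041953125
side [-0.11090521  0.89401329  0.6740574 ] [ 0.13834991 -0.24537769  0.8281883  -0.48451339] 451.96289288267434 0.00848828125
```

View pics/top.png

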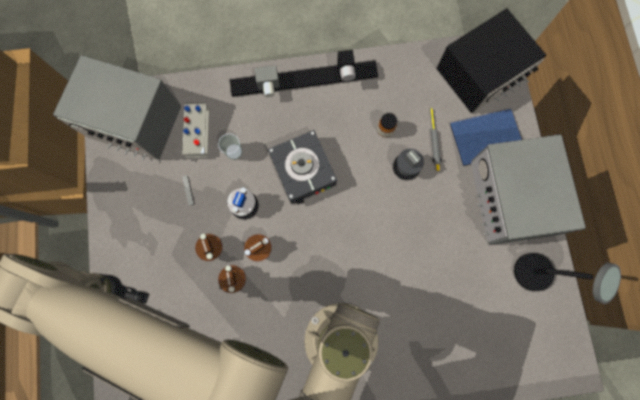

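View pics/side.png

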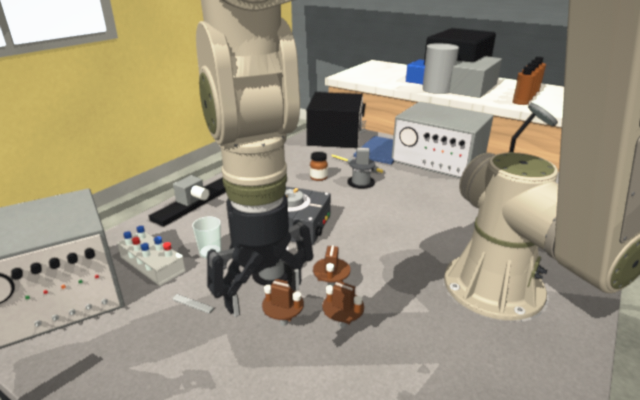

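The top view shows the blue-bar turret at about (241,201), the drive nose at (302,163), the grey blank at (409,163) and three brown look-alikes at about (208,247), (257,247) and (231,279).

Run:
```python
from h import *
c=dict(np.load("top.npz")); P=cloud(c); im=c["color"]; hsv=cv2.cvtColor(im,cv2.COLOR_RGB2HSV)
def onplane(uv,z):
    M=rot(c["attitude"]).as_matrix(); r=np.array([(uv[0]-c["cx"])/c["fx"],(uv[1]-c["cy"])/c["fy"],1])@M.T
    return c["eye"]+r*(z-c["eye"][2])/r[2]
m=cv2.inRange(hsv,(100,110,40),(130,255,255)); m[:, :222]=0;m[:,262:]=0;m[:185]=0;m[220:]=0
v,u=np.nonzero(m); p=P[v,u]; print("blue",len(u),u.mean(),v.mean(),p.min(0),p.max(0),np.median(p,0))
t=p[p[:,2]>np.percentile(p[:,2],90)-.012]; print("blue top",len(t),t.mean(0))
w,V=np.linalg.eigh(np.cov(t[:,:2].T)); print(w,np.arctan2(V[1,1],V[0,1]))
# nose
sub=P[120:210,250:350].reshape(-1,3); col=im[120:210,250:350].reshape(-1,3)
z=sub[:,2]; print("z hist",np.histogram(z,bins=np.arange(-.01,.15,.01)))
top=sub[(z>.085)&(z<.1)]; print("nose",len(top),top.mean(0),top.min(0),top.max(0))
box=sub[(z>.065)&(z<.082)]; r=cv2.minAreaRect((box[:,:2]*1000).astype(np.float32)); print("box",r)
# white marks
s=cv2.inRange(hsv[120:210,250:350],(0,0,165),(180,45,255)).ravel()>0
k=s&(z>.065)&(z<.082); print(len(sub[k])); q=sub[k]; print(q.mean(0)); w,V=np.linalg.eigh(np.cov(q[:,:2].T)); print(w,np.arctan2(V[1,1],V[0,1]))
cr=np.hstack([cv2.resize(im[y:y+80,x:x+80],(400,400),interpolation=cv2.INTER_CUBIC) for x,y in((202,161),(262,123))])
cv2.imwrite("pics/crop.png",cr[:,:,::-1])
```

```text
blue 87 239.3793103448276 199.51724137931035 [0.14308483 0.02949939 0.09070014] [0.4690942  0.26267124 1.45711697] [0.44820398 0.24179539 0.11916454]
blue top 69 [0.44503676 0.24155359 0.13899844]
[0.00010426 0.00210211] -2.536560130324412
z hist (array([2497, 3252,   48,   41,   62,   72,   58,  133, 2260,  227,  283,
         33,    0,    0,    0]), array([-0.01,  0.  ,  0.01,  0.02,  0.03,  0.04,  0.05,  0.06,  0.07,
        0.08,  0.09,  0.1 ,  0.11,  0.12,  0.13,  0.14]))
nose 298 [0.54389291 0.04673833 0.09488619] [0.51020905 0.01373698 0.08500593] [0.59765003 0.13522026 0.09997387]
box ((528.2041625976562, 104.36798858642578), (182.73580932617188, 280.1805419921875), 15.434009552001953)
375
[0.54078849 0.05418079 0.07645849]
[0.00105598 0.00157999] 3.0176468662086435
```

View pics/crop.png

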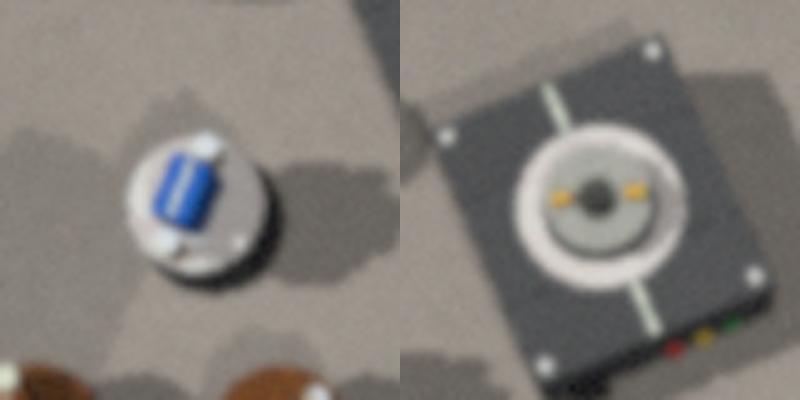

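The crop shows the blue bar running up-right. On the drive, the brass dogs are at about px (294,162.8) and (309,161.2), and the index line ends are at about (291.4,140) and (313,189).

```bash
cat >> h.py <<'E'
def onplane(c,uv,z):
    uv=np.atleast_2d(np.asarray(uv,float)); M=rot(c["attitude"]).as_matrix()
    r=np.column_stack([(uv[:,0]-c["cx"])/c["fx"],(uv[:,1]-c["cy"])/c["fy"],np.ones(len(uv))])@M.T
    return c["eye"]+r*((z-c["eye"][2])/r[:,2])[:,None]
def ang(a,b): d=b-a; return np.arctan2(d[1],d[0])
def tip():
    s=env.get_state(); M=rot(s["orientation"]).as_matrix(); return s,M
E
python3 - <<'E'
from h import *
c=dict(np.load("top.npz")); hsv=cv2.cvtColor(c["color"],cv2.COLOR_RGB2HSV)
m=cv2.inRange(hsv,(100,110,40),(130,255,255)); m[:, :222]=0;m[:,262:]=0;m[:185]=0;m[220:]=0
v,u=np.nonzero(m); p=onplane(c,np.c_[u,v],.117); print("bar",p.mean(0)); w,V=np.linalg.eigh(np.cov(p[:,:2].T)); print(np.sqrt(w)*3.46,np.arctan2(V[1,1],V[0,1]))
d=onplane(c,[(294,162.8),(309,161.2)],.103); print("dogs",d,d.mean(0),np.linalg.norm(d[0]-d[1]),ang(*d))
l=onplane(c,[(291.4,140),(313,189)],.075); print("line",l,l.mean(0),ang(*l))
b=onplane(c,[(262+(x-400)/5,123+y/5) for x,y in((447,136),(653,51),(755,275),(545,365))],.08); print("screws",b.mean(0))
w=env.read_camera("wrist"); save("w0",w); s,M=tip(); print(w["eye"],"eye in tool",M.T@(w["eye"]-s["tcp_pos"]),M.T@rot(w["attitude"]).as_matrix(),w["fx"])
E
```

```text
bar [0.44828433 0.24322091 0.117     ]
[0.0306868  0.03645996] 2.804718566127931
dogs [[0.54210352 0.06921104 0.103     ]
 [0.54080896 0.02332339 0.103     ]] [0.54145624 0.04626721 0.103     ] 0.04590591177050475 -1.5990004640595492
line [[0.62520675 0.06890199 0.075     ]
 [0.45949101 0.02261469 0.075     ]] [0.54234888 0.04575834 0.075     ] -2.8692169856946177
screws [0.54140187 0.04595926 0.08      ]
[0.15273165 0.55912003 0.37308294] eye in tool [ 3.81330303e-05 -7.40416633e-02 -1.42451457e-01] [[ 9.99999559e-01 -1.96075487e-04  9.18213663e-04]
 [-8.18074078e-05  9.56036919e-01  2.93246318e-01]
 [-9.35344576e-04 -2.93246264e-01  9.56036481e-01]] 337.8309449481294
```

Call:
servo_tool --targets '[{"xyz":[-0.015,0.027,-0.005],"jaw":1},{"xyz":[-0.03,0.054,-0.01],"jaw":1},{"xyz":[-0.047,0.084,-0.02],"jaw":1},{"xyz":[-0.065,0.117,-0.02],"jaw":1},{"xyz":[-0.083,0.15,-0.02],"jaw":1},{"xyz":[-0.101,0.183,-0.02],"jaw":1},{"xyz":[-0.119,0.215,-0.02],"jaw":1},{"xyz":[-0.137,0.247,-0.02],"jaw":1},{"xyz":[-0.154,0.277,-0.02],"jaw":1},{"xyz":[-0.167,0.302,-0.02],"jaw":1},{"xyz":[-0.178,0.32,-0.02],"jaw":1},{"xyz":[-0.178,0.32,-0.02],"jaw":1}]'

```text
schema error: expected keys xyz, twist, jaw
```

Run:
```python
from h import *
s,M=tip(); print(s["clock"],s["tcp_pos"],s["joint_pos"],s["wrist_force"],s["ft_torque"])
c=env.read_camera("wrist"); save("w1",c); np.savez("w1.npz",**c)
hsv=cv2.cvtColor(c["color"],cv2.COLOR_RGB2HSV); P=cloud(c)
m=cv2.inRange(hsv,(100,110,40),(130,255,255)); n,l,st,ce=cv2.connectedComponentsWithStats(m); k=1+st[1:,4].argmax(); print(st[k],ce[k])
b=(l==k); p=P[b]; zt=np.percentile(p[:,2],90); t=p[abs(p[:,2]-zt)<.006]; print("ztop",zt,len(t))
v,u=np.nonzero(b&(abs(P[:,:,2]-zt)<.006)); q=onplane(c,np.c_[u,v],.119)
for a in (t,q):
    r=cv2.minAreaRect((a[:,:2]*1000).astype(np.float32)); print(r)
    w,V=np.linalg.eigh(np.cov(a[:,:2].T)); print(a.mean(0),np.sqrt(w)*3.46,np.arctan2(V[1,1],V[0,1]))
```

```text
0.15 [0.22096456 0.53043773 0.23061826] [ 1.03641751e+00  3.13826265e-01  4.52487932e-02  1.30360047e+00
 -1.13383460e-05  1.43119888e+00] [ 0.08262208  0.52900155 -0.46099469] [ 0.01658648  0.01328478 -0.09828154]Traceback (most recent call last):
  File "<stdin>", line 5, in <module>
ValueError: attempt to get argmax of an empty sequence
```

View pics/w1.png

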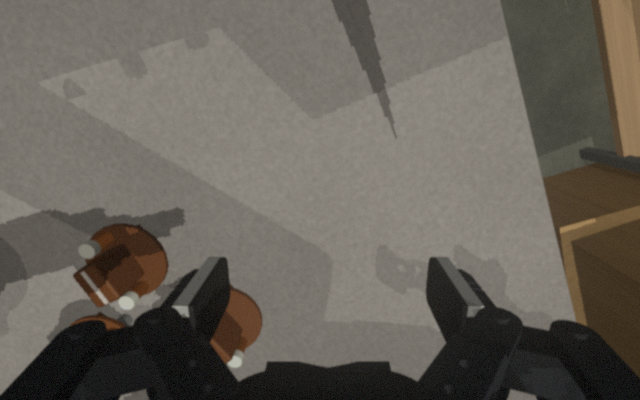

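The move was refused because it had no twist field, so this view is still from the start pose: look-alikes at lower left and the fingers at the bottom.

Call:
servo_tool --targets '[{"xyz":[-0.015,0.027,-0.005],"twist":[0,0,0],"jaw":1},{"xyz":[-0.03,0.054,-0.01],"twist":[0,0,0],"jaw":1},{"xyz":[-0.047,0.084,-0.02],"twist":[0,0,0],"jaw":1},{"xyz":[-0.065,0.117,-0.02],"twist":[0,0,0],"jaw":1},{"xyz":[-0.083,0.15,-0.02],"twist":[0,0,0],"jaw":1},{"xyz":[-0.101,0.183,-0.02],"twist":[0,0,0],"jaw":1},{"xyz":[-0.119,0.215,-0.02],"twist":[0,0,0],"jaw":1},{"xyz":[-0.137,0.247,-0.02],"twist":[0,0,0],"jaw":1},{"xyz":[-0.154,0.277,-0.02],"twist":[0,0,0],"jaw":1},{"xyz":[-0.167,0.302,-0.02],"twist":[0,0,0],"jaw":1},{"xyz":[-0.178,0.32,-0.02],"twist":[0,0,0],"jaw":1},{"xyz":[-0.178,0.32,-0.02],"twist":[0,0,0],"jaw":1}]'

```text
clock: 1.2
tcp_pos: [0.4503, 0.2405, 0.251]
orientation: [0.001, 0.833, 0.553, -0.0]
wrist_force: [0.5, 0.9, -0.5]
finger_gap: 0.0854
```

```bash
cat > bar.py <<'E'
from h import *
def bar(c,ztop):
    hsv=cv2.cvtColor(c["color"],cv2.COLOR_RGB2HSV); P=cloud(c)
    m=cv2.inRange(hsv,(100,110,40),(130,255,255)); n,l,st,ce=cv2.connectedComponentsWithStats(m); k=1+st[1:,4].argmax(); print(st[k],ce[k])
    b=(l==k); z=P[:,:,2]; zt=np.percentile(z[b],80)
    t=b&(abs(z-zt)<.006); v,u=np.nonzero(t); print("ztop",zt,len(u))
    for a in (P[t],onplane(c,np.c_[u,v],ztop)):
        r=cv2.minAreaRect((a[:,:2]*1000).astype(np.float32)); print(r)
        w,V=np.linalg.eigh(np.cov(a[:,:2].T)); print(a.mean(0),np.sqrt(w)*3.46,np.arctan2(V[1,1],V[0,1]))
E
python3 - <<'E'
from bar import *
s,M=tip(); print(s["clock"],s["tcp_pos"],s["joint_pos"],s["wrist_force"],s["ft_torque"])
c=env.read_camera("wrist"); save("w2",c); np.savez("w2.npz",**c); bar(c,.119)
E
```

```text
1.2 [0.45033891 0.24051915 0.250964  ] [ 3.33849761e-01  1.82545981e-01 -7.71563766e-02  1.31082685e+00
 -1.09488492e-03  7.33376465e-01] [ 0.48835502  0.85627405 -0.4780299 ] [ 0.0138295  -0.001006   -0.03331672]
[ 319  158   32   51 1070] [334.55607477 182.99906542]
ztop 0.11928544494272578 982
((453.0043029785156, 245.94039916992188), (24.008174896240234, 39.00031661987305), 61.7197265625)
[0.45191565 0.24640931 0.11860743] [0.02676573 0.03937434] 2.628265986186204
((452.5338134765625, 246.13623046875), (23.914926528930664, 39.282623291015625), 61.724098205566406)
[0.45182547 0.24643848 0.119     ] [0.02673098 0.03950367] 2.6316812760962254
```

View pics/w2.png

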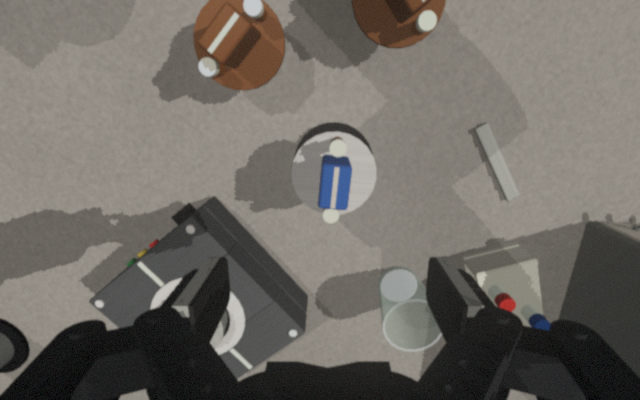

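The wrist view shows the bar alone at (334,183). It sits at top height 0.119 and the size matches, with centre (0.452,0.246) and a bar angle of about 2.64. I'm aligning above it.

Call:
servo_tool --targets '[{"xyz":[0.005,0.003,0.02],"twist":[0,0,0.05],"jaw":0.8},{"xyz":[0.005,0.003,0.045],"twist":[0,0,0.1],"jaw":0.7},{"xyz":[0.005,0.003,0.07],"twist":[0,0,0.1],"jaw":0.65},{"xyz":[0.005,0.003,0.09],"twist":[0,0,0.1],"jaw":0.65},{"xyz":[0.005,0.003,0.1],"twist":[0,0,0.1],"jaw":0.65},{"xyz":[0.005,0.003,0.1],"twist":[0,0,0.1],"jaw":0.65},{"xyz":[0.005,0.003,0.1],"twist":[0,0,0.1],"jaw":0.65}]'

```text
clock: 1.83
tcp_pos: [0.4522, 0.2474, 0.1515]
orientation: [-0.0, 0.858, 0.513, -0.0]
wrist_force: [0.6, -0.7, 0.2]
finger_gap: 0.0552
```

Run:
```python
from bar import *
s,M=tip(); print(s["clock"],s["tcp_pos"],s["qvel"],np.arctan2(M[1,0],M[0,0]),M[:,2],s["wrist_force"],s["finger_gap"])
c=env.read_camera("wrist"); save("w3",c); np.savez("w3.npz",**c); bar(c,.119)
```

```text
1.8333 [0.45224922 0.24742664 0.15148948] [-0.00427531 -0.01706496  0.03319424  0.00614716 -0.00059181 -0.00179449] 1.0770166723407724 [-7.11433761e-04 -5.48142898e-06 -9.99999747e-01] [ 0.60028828 -0.73321947  0.17195051] 0.055206599947234876
[ 303  185   45   81 2576] [325.66886646 226.69138199]
ztop 0.11925403026207584 2259
((453.0859680175781, 245.97329711914062), (24.49020004272461, 39.3741455078125), 62.317588806152344)
[0.45140147 0.24700896 0.11861595] [0.02661973 0.03935458] 2.6637331337078605
((452.05047607421875, 246.49398803710938), (24.301210403442383, 39.95825958251953), 61.996761322021484)
[0.45127664 0.24707701 0.119     ] [0.02655756 0.03959655] 2.661373508981711
```

Call:
servo_tool --targets '[{"xyz":[-0.001,0,0.015],"twist":[0,0,-0.01],"jaw":0.65},{"xyz":[-0.001,0,0.03],"twist":[0,0,-0.01],"jaw":0.65},{"xyz":[-0.001,0,0.045],"twist":[0,0,-0.01],"jaw":0.65},{"xyz":[-0.001,0,0.058],"twist":[0,0,-0.01],"jaw":0.65},{"xyz":[-0.001,0,0.068],"twist":[0,0,-0.01],"jaw":0.65},{"xyz":[-0.001,0,0.072],"twist":[0,0,-0.01],"jaw":0.65},{"xyz":[-0.001,0,0.072],"twist":[0,0,-0.01],"jaw":0.65},{"xyz":[-0.001,0,0.072],"twist":[0,0,-0.01],"jaw":0.5},{"xyz":[-0.001,0,0.072],"twist":[0,0,-0.01],"jaw":0.4},{"xyz":[-0.001,0,0.072],"twist":[0,0,-0.01],"jaw":0.3},{"xyz":[-0.001,0,0.072],"twist":[0,0,-0.01],"jaw":0.2},{"xyz":[-0.001,0,0.072],"twist":[0,0,-0.01],"jaw":0.1}]' --squeeze 80

```text
clock: 2.88
tcp_pos: [0.4531, 0.2462, 0.0804]
orientation: [0.0, 0.856, 0.517, 0.001]
wrist_force: [-0.8, -0.8, 6.6]
finger_gap: 0.0255
```

Call:
servo_tool --targets '[{"xyz":[0,0,0],"twist":[0,0,0],"jaw":0},{"xyz":[0,0,0],"twist":[0,0,0],"jaw":0},{"xyz":[0,0,0],"twist":[0,0,0],"jaw":0},{"xyz":[0,0,0],"twist":[0,0,0],"jaw":0}]'

```text
clock: 3.22
tcp_pos: [0.4531, 0.2462, 0.0804]
orientation: [0.0, 0.856, 0.517, 0.001]
wrist_force: [-1.3, -0.4, 6.6]
finger_gap: 0.0252
```

Run:
```python
from bar import *
s,M=tip(); print(s["clock"],s["tcp_pos"],np.arctan2(M[1,0],M[0,0]),s["wrist_force"],s["ft_torque"],s["finger_gap"])
```

```text
3.2167 [0.45309278 0.24616603 0.08043063] 1.0858565260990434 [-1.34013759 -0.43168022  6.64155571] [-0.21417871  0.2588369  -0.01149523] 0.02518555755580098
```

Call:
servo_tool --targets '[{"xyz":[0,0,-0.005],"twist":[0,0,0],"jaw":0},{"xyz":[0,0,-0.015],"twist":[0,0,0],"jaw":0},{"xyz":[0,0,-0.035],"twist":[0,0,0],"jaw":0},{"xyz":[0,0,-0.055],"twist":[0,0,0],"jaw":0},{"xyz":[0,0,-0.075],"twist":[0,0,0],"jaw":0},{"xyz":[0,0,-0.095],"twist":[0,0,0],"jaw":0},{"xyz":[0,0,-0.11],"twist":[0,0,0],"jaw":0},{"xyz":[0,0,-0.118],"twist":[0,0,0],"jaw":0},{"xyz":[0,0,-0.12],"twist":[0,0,0],"jaw":0},{"xyz":[0,0,-0.12],"twist":[0,0,0],"jaw":0},{"xyz":[0,0,-0.12],"twist":[0,0,0],"jaw":0},{"xyz":[0,0,-0.12],"twist":[0,0,0],"jaw":0}]'

```text
clock: 4.22
tcp_pos: [0.4515, 0.2457, 0.198]
orientation: [-0.0, 0.856, 0.517, -0.001]
wrist_force: [-0.3, -0.3, -4.3]
finger_gap: 0.025
```

Call:
servo_tool --targets '[{"xyz":[-0.003,0.006,0],"twist":[0,0,-0.06],"jaw":0},{"xyz":[-0.01,0.018,0],"twist":[0,0,-0.16],"jaw":0},{"xyz":[-0.018,0.032,0],"twist":[0,0,-0.27],"jaw":0},{"xyz":[-0.027,0.047,0],"twist":[0,0,-0.38],"jaw":0},{"xyz":[-0.036,0.063,0],"twist":[0,0,-0.49],"jaw":0},{"xyz":[-0.045,0.079,0],"twist":[0,0,-0.6],"jaw":0},{"xyz":[-0.054,0.095,0],"twist":[0,0,-0.71],"jaw":0},{"xyz":[-0.063,0.11,0],"twist":[0,0,-0.82],"jaw":0},{"xyz":[-0.071,0.124,0],"twist":[0,0,-0.92],"jaw":0},{"xyz":[-0.078,0.136,0],"twist":[0,0,-0.98],"jaw":0},{"xyz":[-0.082,0.143,0],"twist":[0,0,-1.0],"jaw":0},{"xyz":[-0.082,0.143,0],"twist":[0,0,-1.0],"jaw":0}]'

```text
clock: 5.22
tcp_pos: [0.541, 0.1053, 0.198]
orientation: [-0.001, 0.504, 0.863, -0.001]
wrist_force: [0.6, -0.8, -3.7]
finger_gap: 0.0251
```

Call:
servo_tool --targets '[{"xyz":[0,0,0],"twist":[0,0,-0.06],"jaw":0},{"xyz":[0,0,0],"twist":[0,0,-0.16],"jaw":0},{"xyz":[0,0,0],"twist":[0,0,-0.27],"jaw":0},{"xyz":[0,0,0],"twist":[0,0,-0.38],"jaw":0},{"xyz":[0,0,0],"twist":[0,0,-0.49],"jaw":0},{"xyz":[0,0,0],"twist":[0,0,-0.6],"jaw":0},{"xyz":[0,0,0],"twist":[0,0,-0.71],"jaw":0},{"xyz":[0,0,0],"twist":[0,0,-0.82],"jaw":0},{"xyz":[0,0,0],"twist":[0,0,-0.93],"jaw":0},{"xyz":[0,0,0],"twist":[0,0,-1.03],"jaw":0},{"xyz":[0,0,0],"twist":[0,0,-1.03],"jaw":0},{"xyz":[0,0,0],"twist":[0,0,-1.03],"jaw":0}]'

```text
clock: 6.22
tcp_pos: [0.54, 0.1073, 0.1987]
orientation: [-0.001, 0.014, 1.0, 0.0]
wrist_force: [-0.0, -0.2, -3.7]
finger_gap: 0.0254
```

Run:
```python
from bar import *
s,M=tip(); print(s["clock"],s["tcp_pos"],np.arctan2(M[1,0],M[0,0]),M[:,2],s["joint_pos"],s["wrist_force"],s["ft_torque"],s["finger_gap"])
c=env.read_camera("wrist"); save("w4",c); np.savez("w4.npz",**c)
```

```text
6.2167 [0.53995826 0.1072534  0.19868066] 3.113259951856321 [-1.30715283e-03  1.63874435e-04 -9.99999132e-01] [ 5.01173246e-02  2.78262053e-01 -8.21222650e-02  1.21170931e+00
  2.29152256e-04 -1.49234637e+00] [-0.02952009 -0.18909485 -3.70055792] [ 0.01005461  0.02244511 -0.02640478] 0.0253571142093095
```

View pics/w4.png

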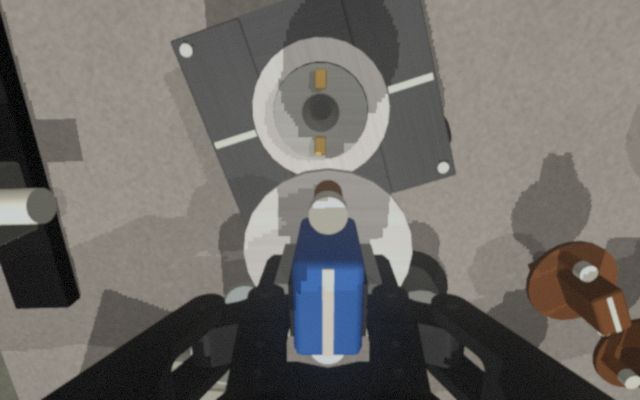

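The wrist view shows the held bar pointing straight up the image, with its top face around (328,308). The dogs are at (320,78) and (320,146), the nose circle is centred near (320,107), and both index lines are visible.

```bash
cat > m4.py <<'E'
from bar import *
c=dict(np.load("w4.npz")); s,M=tip(); im=c["color"]; hsv=cv2.cvtColor(im,cv2.COLOR_RGB2HSV); P=cloud(c); z=P[:,:,2]
m=cv2.inRange(hsv,(12,120,80),(28,255,255)); m[180:]=0; m[:, :270]=0; m[:,370:]=0
n,l,st,ce=cv2.connectedComponentsWithStats(m); k=[i for i in range(1,n) if st[i,4]>40]; print(st[k],ce[k],[np.median(z[l==i]) for i in k])
k=sorted(k,key=lambda i:-st[i,4])[:2]; d=onplane(c,ce[k],.102); print("dogs",d,d.mean(0),ang(*d),np.linalg.norm(d[0]-d[1]))
# nose ring white outer at .095
r=((z>.088)&(z<.101)).astype(np.uint8); r[185:]=0; r[:,:200]=0; r[:,440:]=0
r=cv2.morphologyEx(r,cv2.MORPH_OPEN,np.ones((3,3))); cn=max(cv2.findContours(r,0,1)[0],key=cv2.contourArea); h=cv2.convexHull(cn).reshape(-1,2)
q=onplane(c,h,.095); print("nose",cv2.minEnclosingCircle((q[:,:2]*1000).astype(np.float32)), cv2.fitEllipse((q[:,:2]*1000).astype(np.float32)))
w=cv2.inRange(hsv,(0,0,170),(180,60,255))&((z>.065)&(z<.085)).astype(np.uint8)*255; w[185:]=0; w[:,:205]=0;w[:,445:]=0
n,l,st,ce=cv2.connectedComponentsWithStats(w); k=sorted([i for i in range(1,n) if st[i,4]>60],key=lambda i:-st[i,4])[:4]; print(st[k],ce[k])
for i in k:
    v,u=np.nonzero(l==i); q=onplane(c,np.c_[u,v],.075)[:,:2]; ww,V=np.linalg.eigh(np.cov(q.T)); print(q.mean(0),np.sqrt(ww)*3.46,np.arctan2(V[1,1],V[0,1]))
b=cv2.inRange(hsv,(100,110,40),(130,255,255)); b[:,:285]=0;b[:,:285]=0
print("bar z",np.percentile(z[b>0],[5,50,90]))
t=(b>0)&(abs(z-np.percentile(z[b>0],80))<.005); q=P[t]; print("bartop",q.mean(0)); r=cv2.minAreaRect((q[:,:2]*1000).astype(np.float32)); print(r); ww,V=np.linalg.eigh(np.cov(q[:,:2].T)); print(np.sqrt(ww)*3.46,np.arctan2(V[1,1],V[0,1]))
print("in tool",M.T@(q.mean(0)-s["tcp_pos"]))
E
python3 m4.py
```

```text
[[316  70  10  18 168]
 [316 138   9  16 133]] [[320.23214286  78.33333333]
 [320.06015038 145.44360902]] [np.float64(0.10284621514985465), np.float64(0.10291049822082232)]
dogs [[0.54319627 0.02229664 0.102     ]
 [0.54487006 0.06705243 0.102     ]] [0.54403316 0.04467454 0.102     ] 1.533415511331141 0.04478707007959163
nose ((544.1802978515625, 44.685855865478516), 33.41679763793945) ((544.1834716796875, 44.71071243286133), (66.47515106201172, 66.51783752441406), 45.74234390258789)
[[ 253   50  136  123 4361]
 [ 388   73   45   20  316]
 [ 215  130   42   18  272]
 [ 438  162    7   11   63]] [[309.6475579  127.82458152]
 [410.16139241  82.67405063]
 [235.31617647 138.87132353]
 [441.44444444 167.33333333]]
[0.55284682 0.05775338] [0.07320159 0.12612184] 2.774253415094776
[0.47673381 0.02613583] [0.00493909 0.03374665] -2.868385801350747
[0.61168377 0.06397998] [0.00489183 0.03339025] -2.8668500971474713
[0.44878653 0.09128933] [0.0051777  0.00819285] 1.6355844120675909
bar z [0.21874481 0.23679011 0.2377511 ]
bartop [0.54069432 0.10416995 0.23682181]
((540.5888061523438, 106.76963806152344), (40.31470489501953, 25.908191680908203), 88.17648315429688)
[0.02705873 0.04003571] 1.5306762367563547
in tool [-0.00063032 -0.00297671 -0.03803564]
```

Line angle is 0.274, dogs 1.533 and held bar about 1.537, so the fit is about 1.26 rad from index, which is within the stated range. I'm moving over the nose.

Call:
servo_tool --targets '[{"xyz":[-0.0005,-0.005,0],"twist":[0,0,0],"jaw":0},{"xyz":[-0.0015,-0.015,0],"twist":[0,0,0],"jaw":0},{"xyz":[-0.0025,-0.03,0],"twist":[0,0,0],"jaw":0},{"xyz":[-0.004,-0.045,0.005],"twist":[0,0,0],"jaw":0},{"xyz":[-0.005,-0.056,0.01],"twist":[0,0,0],"jaw":0},{"xyz":[-0.0055,-0.061,0.015],"twist":[0,0,0],"jaw":0},{"xyz":[-0.0055,-0.0615,0.02],"twist":[0,0,0],"jaw":0},{"xyz":[-0.0055,-0.0615,0.02],"twist":[0,0,0],"jaw":0},{"xyz":[-0.0055,-0.0615,0.02],"twist":[0,0,0],"jaw":0},{"xyz":[-0.0055,-0.0615,0.02],"twist":[0,0,0],"jaw":0}]'

```text
clock: 7.1
tcp_pos: [0.5445, 0.0457, 0.1793]
orientation: [-0.0, 0.013, 1.0, 0.0]
wrist_force: [-0.2, 0.9, -5.2]
finger_gap: 0.0249
```

Run:
```python
from bar import *
s,M=tip(); print(s["clock"],s["tcp_pos"],np.arctan2(M[1,0],M[0,0]),s["joint_pos"],s["wrist_force"],s["ft_torque"])
c=env.read_camera("side"); save("s5",c); cv2.imwrite("pics/s5c.png",cv2.resize(c["color"][130:290,180:360,::-1],None,fx=4,fy=4,interpolation=cv2.INTER_CUBIC)[:600])
```

```text
7.1 [0.54452088 0.04570976 0.17933306] 3.1165531327171023 [-6.33667539e-02  2.78741705e-01 -1.29789005e-01  1.16230630e+00
  3.31309257e-04 -1.60912356e+00] [-0.1921017   0.90287958 -5.16845367] [ 0.03964787 -0.04073775  0.01793768]
```

View pics/s5c.png

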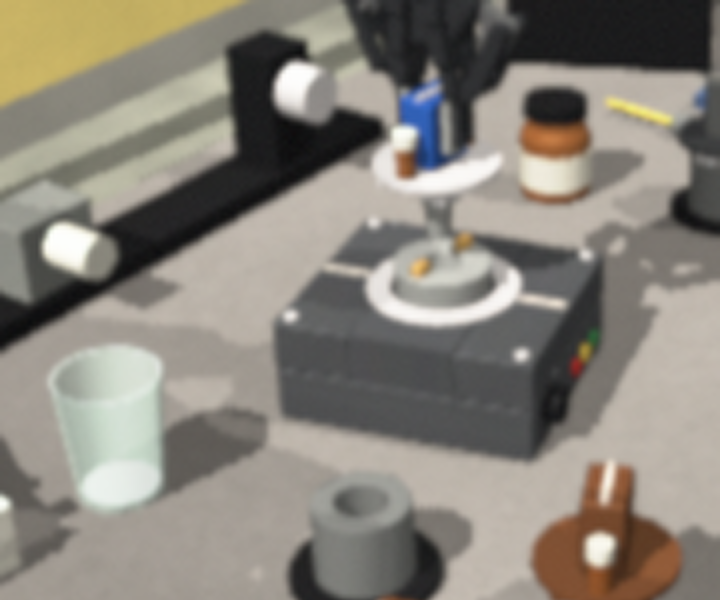

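The side view shows the shank over the open taper with the amber cell visible, and it looks centred. I'm going down.

Call:
servo_tool --targets '[{"xyz":[0.0005,0,0.003],"twist":[0,0,0],"jaw":0},{"xyz":[0.0005,0,0.006],"twist":[0,0,0],"jaw":0},{"xyz":[0.0005,0,0.009],"twist":[0,0,0],"jaw":0},{"xyz":[0.0005,0,0.012],"twist":[0,0,0],"jaw":0},{"xyz":[0.0005,0,0.015],"twist":[0,0,0],"jaw":0},{"xyz":[0.0005,0,0.018],"twist":[0,0,0],"jaw":0},{"xyz":[0.0005,0,0.021],"twist":[0,0,0],"jaw":0},{"xyz":[0.0005,0,0.024],"twist":[0,0,0],"jaw":0},{"xyz":[0.0005,0,0.027],"twist":[0,0,0],"jaw":0},{"xyz":[0.0005,0,0.03],"twist":[0,0,0],"jaw":0},{"xyz":[0.0005,0,0.033],"twist":[0,0,0],"jaw":0},{"xyz":[0.0005,0,0.036],"twist":[0,0,0],"jaw":0}]'

```text
clock: 8.15
tcp_pos: [0.5441, 0.0452, 0.143]
orientation: [0.0, 0.013, 1.0, 0.0]
wrist_force: [-0.1, 0.3, -3.6]
finger_gap: 0.0248
```

Call:
servo_tool --targets '[{"xyz":[0,0,0.001],"twist":[0,0,0],"jaw":0},{"xyz":[0,0,0.002],"twist":[0,0,0],"jaw":0},{"xyz":[0,0,0.003],"twist":[0,0,0],"jaw":0},{"xyz":[0,0,0.004],"twist":[0,0,0],"jaw":0},{"xyz":[0,0,0.005],"twist":[0,0,0],"jaw":0},{"xyz":[0,0,0.006],"twist":[0,0,0],"jaw":0},{"xyz":[0,0,0.007],"twist":[0,0,0],"jaw":0},{"xyz":[0,0,0.008],"twist":[0,0,0],"jaw":0}]'

```text
clock: 8.82
tcp_pos: [0.5441, 0.0452, 0.1353]
orientation: [0.0, 0.013, 1.0, 0.0]
wrist_force: [-0.2, -0.1, -4.4]
finger_gap: 0.0251
```

```bash
cat > st.py <<'E'
from h import *
s,M=tip(); print(s["clock"],s["tcp_pos"].round(4),"seat",round(s["tcp_pos"][2]-.0254,4),"yaw",round(np.arctan2(M[1,0],M[0,0]),3),s["wrist_force"].round(1),s["ft_torque"].round(2),"tooly",M[:2,1].round(3),s["joint_pos"][5].round(2))
E
python3 st.py
```

```text
8.8167 [0.5441 0.0452 0.1353] seat 0.1099 yaw 3.116 [-0.2 -0.1 -4.4] [-0.02  0.01 -0.02] tooly [0.026 1.   ] -1.61
```

Call:
servo_tool --targets '[{"xyz":[0,0,0.001],"twist":[0,0,0],"jaw":0},{"xyz":[0,0,0.002],"twist":[0,0,0],"jaw":0},{"xyz":[0,0,0.003],"twist":[0,0,0],"jaw":0},{"xyz":[0,0,0.004],"twist":[0,0,0],"jaw":0},{"xyz":[0,0,0.005],"twist":[0,0,0],"jaw":0},{"xyz":[0,0,0.006],"twist":[0,0,0],"jaw":0},{"xyz":[0,0,0.0065],"twist":[0,0,0],"jaw":0},{"xyz":[0,0,0.007],"twist":[0,0,0],"jaw":0},{"xyz":[0,0,0.0075],"twist":[0,0,0],"jaw":0}]'

```text
clock: 9.57
tcp_pos: [0.5441, 0.0452, 0.1278]
orientation: [0.0, 0.013, 1.0, 0.0]
wrist_force: [0.5, 0.1, -3.9]
finger_gap: 0.0251
```

```bash
python3 st.py
```

```text
9.5667 [0.5441 0.0452 0.1278] seat 0.1024 yaw 3.116 [ 0.5  0.1 -3.9] [-0.    0.02 -0.02] tooly [0.026 1.   ] -1.61
```

Call:
servo_tool --targets '[{"xyz":[0,0,0.0005],"twist":[0,0,0],"jaw":0},{"xyz":[0,0,0.001],"twist":[0,0,0],"jaw":0},{"xyz":[0,0,0.0015],"twist":[0,0,0],"jaw":0},{"xyz":[0,0,0.002],"twist":[0,0,0],"jaw":0}]'

```text
clock: 9.9
tcp_pos: [0.5441, 0.0452, 0.1258]
orientation: [0.0, 0.013, 1.0, 0.0]
wrist_force: [0.2, -0.7, -4.5]
finger_gap: 0.025
```

```bash
python3 st.py
```

```text
9.9 [0.5441 0.0452 0.1258] seat 0.1004 yaw 3.116 [ 0.2 -0.7 -4.5] [-0.01 -0.03  0.05] tooly [0.026 1.   ] -1.61
```

It's below dog level with no contact force, so the slots are over the dogs. I'm easing it home.

Call:
servo_tool --targets '[{"xyz":[0,0,0.0005],"twist":[0,0,0],"jaw":0},{"xyz":[0,0,0.001],"twist":[0,0,0],"jaw":0},{"xyz":[0,0,0.0015],"twist":[0,0,0],"jaw":0},{"xyz":[0,0,0.002],"twist":[0,0,0],"jaw":0},{"xyz":[0,0,0.0025],"twist":[0,0,0],"jaw":0},{"xyz":[0,0,0.003],"twist":[0,0,0],"jaw":0},{"xyz":[0,0,0.0035],"twist":[0,0,0],"jaw":0},{"xyz":[0,0,0.004],"twist":[0,0,0],"jaw":0}]'

```text
clock: 10.57
tcp_pos: [0.5441, 0.0452, 0.1218]
orientation: [0.0, 0.013, 1.0, 0.0]
wrist_force: [0.1, 0.9, -4.1]
finger_gap: 0.0251
```

```bash
python3 st.py
```

```text
10.5667 [0.5441 0.0452 0.1218] seat 0.0964 yaw 3.116 [ 0.1  0.9 -4.1] [ 0.05 -0.03 -0.04] tooly [0.026 1.   ] -1.61
```

Call:
servo_tool --targets '[{"xyz":[0,0,0.0003],"twist":[0,0,0],"jaw":0},{"xyz":[0,0,0.0006],"twist":[0,0,0],"jaw":0},{"xyz":[0,0,0.0009],"twist":[0,0,0],"jaw":0},{"xyz":[0,0,0.0012],"twist":[0,0,0],"jaw":0},{"xyz":[0,0,0.0015],"twist":[0,0,0],"jaw":0}]'

```text
clock: 10.98
tcp_pos: [0.5441, 0.0452, 0.1205]
orientation: [0.0, 0.013, 1.0, 0.0]
wrist_force: [-0.7, -0.0, -1.2]
finger_gap: 0.0247
```

```bash
python3 st.py
```

```text
10.9833 [0.5441 0.0452 0.1205] seat 0.0951 yaw 3.116 [-0.7 -0.  -1.2] [-0.    0.31 -0.05] tooly [0.026 1.   ] -1.61
```

Call:
servo_tool --targets '[{"xyz":[0,0,0.0002],"twist":[0,0,0],"jaw":0},{"xyz":[0,0,0.0004],"twist":[0,0,0],"jaw":0},{"xyz":[0,0,0.0004],"twist":[0,0,0],"jaw":0}]'

```text
clock: 11.23
tcp_pos: [0.5441, 0.0452, 0.1204]
orientation: [0.0, 0.013, 1.0, -0.0]
wrist_force: [-2.2, -1.4, 2.5]
finger_gap: 0.0249
```

```bash
python3 st.py
```

```text
11.2333 [0.5441 0.0452 0.1204] seat 0.095 yaw 3.116 [-2.2 -1.4  2.5] [-0.03  0.55  0.04] tooly [0.026 1.   ] -1.61
```

Seated: seat z is 0.095 with about 6 N pressure. Now I'm turning clockwise, checking the forces as it goes.

Call:
servo_tool --targets '[{"xyz":[0,0,0],"twist":[0,0,0.02],"jaw":0},{"xyz":[0,0,0],"twist":[0,0,0.05],"jaw":0},{"xyz":[0,0,0],"twist":[0,0,0.08],"jaw":0},{"xyz":[0,0,0],"twist":[0,0,0.11],"jaw":0},{"xyz":[0,0,0],"twist":[0,0,0.14],"jaw":0},{"xyz":[0,0,0],"twist":[0,0,0.17],"jaw":0},{"xyz":[0,0,0],"twist":[0,0,0.2],"jaw":0}]' --squeeze 90

```text
clock: 11.82
tcp_pos: [0.5434, 0.045, 0.1205]
orientation: [-0.0, 0.113, 0.994, -0.0]
wrist_force: [-4.6, -1.1, 5.9]
finger_gap: 0.0248
```

```bash
python3 st.py
```

```text
11.8167 [0.5434 0.045  0.1205] seat 0.0951 yaw 2.914 [-4.6 -1.1  5.9] [-0.17  0.95  0.4 ] tooly [0.225 0.974] -1.41
```

Call:
servo_tool --targets '[{"xyz":[0.0003,0,-0.0002],"twist":[0,0,0.04],"jaw":0},{"xyz":[0.0005,0,-0.0003],"twist":[0,0,0.08],"jaw":0},{"xyz":[0.0005,0,-0.0003],"twist":[0,0,0.12],"jaw":0},{"xyz":[0.0005,0,-0.0003],"twist":[0,0,0.16],"jaw":0},{"xyz":[0.0005,0,-0.0003],"twist":[0,0,0.2],"jaw":0},{"xyz":[0.0005,0,-0.0003],"twist":[0,0,0.24],"jaw":0},{"xyz":[0.0005,0,-0.0003],"twist":[0,0,0.28],"jaw":0},{"xyz":[0.0005,0,-0.0003],"twist":[0,0,0.32],"jaw":0},{"xyz":[0.0005,0,-0.0003],"twist":[0,0,0.36],"jaw":0}]'

```text
clock: 12.57
tcp_pos: [0.5434, 0.0451, 0.1205]
orientation: [0.0, 0.29, 0.957, -0.0]
wrist_force: [-3.4, -1.8, 2.4]
finger_gap: 0.0254
```

```bash
python3 st.py
```

```text
12.5667 [0.5434 0.0451 0.1205] seat 0.0951 yaw 2.554 [-3.4 -1.8  2.4] [-0.21  0.57  0.38] tooly [0.555 0.832] -1.05
```

Going smoothly, with 0.71 rad left to reach yaw 1.845.

Call:
servo_tool --targets '[{"xyz":[0,0,0],"twist":[0,0,0.04],"jaw":0},{"xyz":[0,0,0],"twist":[0,0,0.08],"jaw":0},{"xyz":[0,0,0],"twist":[0,0,0.12],"jaw":0},{"xyz":[0,0,0],"twist":[0,0,0.16],"jaw":0},{"xyz":[0,0,0],"twist":[0,0,0.2],"jaw":0},{"xyz":[0,0,0],"twist":[0,0,0.24],"jaw":0},{"xyz":[0,0,0],"twist":[0,0,0.28],"jaw":0},{"xyz":[0,0,0],"twist":[0,0,0.32],"jaw":0},{"xyz":[0,0,0],"twist":[0,0,0.36],"jaw":0}]'

```text
clock: 13.32
tcp_pos: [0.5434, 0.0451, 0.1205]
orientation: [0.0, 0.456, 0.89, -0.0]
wrist_force: [-2.1, -1.8, 2.8]
finger_gap: 0.0246
```

```bash
python3 st.py
```

```text
13.3167 [0.5434 0.0451 0.1205] seat 0.0951 yaw 2.194 [-2.1 -1.8  2.8] [-0.14  0.53  0.35] tooly [0.812 0.583] -0.69
```

Call:
servo_tool --targets '[{"xyz":[0,0,0],"twist":[0,0,0.04],"jaw":0},{"xyz":[0,0,0],"twist":[0,0,0.08],"jaw":0},{"xyz":[0,0,0],"twist":[0,0,0.12],"jaw":0},{"xyz":[0,0,0],"twist":[0,0,0.16],"jaw":0},{"xyz":[0,0,0],"twist":[0,0,0.2],"jaw":0},{"xyz":[0,0,0],"twist":[0,0,0.24],"jaw":0},{"xyz":[0,0,0],"twist":[0,0,0.28],"jaw":0},{"xyz":[0,0,0],"twist":[0,0,0.31],"jaw":0},{"xyz":[0,0,0],"twist":[0,0,0.335],"jaw":0},{"xyz":[0,0,0],"twist":[0,0,0.35],"jaw":0},{"xyz":[0,0,0],"twist":[0,0,0.35],"jaw":0},{"xyz":[0,0,0],"twist":[0,0,0.35],"jaw":0}]'

```text
clock: 14.32
tcp_pos: [0.5435, 0.0451, 0.1205]
orientation: [0.0, 0.603, 0.797, -0.0]
wrist_force: [-4.5, -1.8, 5.5]
finger_gap: 0.0251
```

```bash
python3 st.py
cat > m6.py <<'E'
import sys
from bar import *
n=sys.argv[1]; c=env.read_camera("wrist"); save(n,c); np.savez(n+".npz",**c); im=c["color"]; hsv=cv2.cvtColor(im,cv2.COLOR_RGB2HSV); P=cloud(c); z=P[:,:,2]
b=cv2.inRange(hsv,(100,110,40),(130,255,255))>0; zt=np.percentile(z[b],80); q=P[b&(abs(z-zt)<.005)]; r=cv2.minAreaRect((q[:,:2]*1000).astype(np.float32)); print("bar ztop",zt,len(q),r)
w,V=np.linalg.eigh(np.cov(q[:,:2].T)); print("cov angle",np.arctan2(V[1,1],V[0,1])%np.pi)
w=cv2.inRange(hsv,(0,0,150),(180,60,255))&((z>.065)&(z<.085)).astype(np.uint8)*255
n,l,st,ce=cv2.connectedComponentsWithStats(w)
for i in range(1,n):
    if st[i,4]<60: continue
    v,u=np.nonzero(l==i); q=onplane(c,np.c_[u,v],.0755)[:,:2]; ww,V=np.linalg.eigh(np.cov(q.T)); e=np.sqrt(ww)*3.46
    if e[0]<.008 and e[1]>.015: print("line",ce[i],q.mean(0),e,np.arctan2(V[1,1],V[0,1])%np.pi)
E
python3 m6.py w6
```

```text
14.3167 [0.5435 0.0451 0.1205] seat 0.0951 yaw 1.846 [-4.5 -1.8  5.5] [-0.37  0.73  0.21] tooly [0.962 0.272] -0.34
bar ztop 0.15926864953784114 5522 ((544.0715942382812, 44.98753356933594), (40.33918380737305, 25.648466110229492), 15.67240047454834)
cov angle 0.2922615939119697
```

View pics/w6.png

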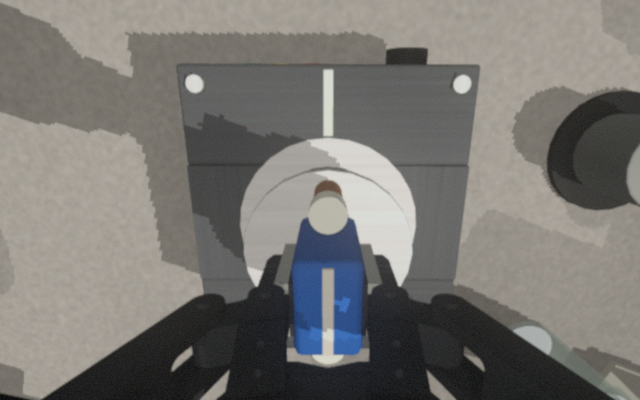

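The wrist view shows the bar stripe and index line both at column 328. Bar angle is 0.2735 against line 0.274, and the top is at 0.159, which means it's home. Letting go.

Call:
servo_tool --targets '[{"xyz":[0,0,-0.0003],"twist":[0,0,0],"jaw":0},{"xyz":[0,0,-0.0004],"twist":[0,0,0],"jaw":0},{"xyz":[0,0,-0.0004],"twist":[0,0,0],"jaw":0.32},{"xyz":[0,0,-0.0004],"twist":[0,0,0],"jaw":0.36},{"xyz":[0,0,-0.0004],"twist":[0,0,0],"jaw":0.42},{"xyz":[0,0,-0.0004],"twist":[0,0,0],"jaw":0.5},{"xyz":[0,0,-0.0004],"twist":[0,0,0],"jaw":0.6},{"xyz":[0,0,-0.0004],"twist":[0,0,0],"jaw":0.65},{"xyz":[0,0,-0.0004],"twist":[0,0,0],"jaw":0.65},{"xyz":[0,0,-0.0004],"twist":[0,0,0],"jaw":0.65}]' --squeeze 60

```text
clock: 15.2
tcp_pos: [0.5436, 0.0454, 0.1206]
orientation: [-0.0, 0.603, 0.797, 0.0]
wrist_force: [-0.5, -0.6, 0.3]
finger_gap: 0.0555
```

Call:
servo_tool --targets '[{"xyz":[0,0,-0.003],"twist":[0,0,0],"jaw":0.65},{"xyz":[0,0,-0.01],"twist":[0,0,0],"jaw":0.65},{"xyz":[0,0,-0.025],"twist":[0,0,0],"jaw":0.65},{"xyz":[0,0,-0.045],"twist":[0,0,0],"jaw":0.65},{"xyz":[0,0,-0.065],"twist":[0,0,0],"jaw":0.65},{"xyz":[0,0,-0.085],"twist":[0,0,0],"jaw":0.65},{"xyz":[0,0,-0.105],"twist":[0,0,0],"jaw":0.65},{"xyz":[0,0,-0.12],"twist":[0,0,0],"jaw":0.65},{"xyz":[0,0,-0.125],"twist":[0,0,0],"jaw":0.65},{"xyz":[0,0,-0.125],"twist":[0,0,0],"jaw":0.65},{"xyz":[0,0,-0.125],"twist":[0,0,0],"jaw":0.65},{"xyz":[0,0,-0.125],"twist":[0,0,0],"jaw":0.65}]'

```text
clock: 16.2
tcp_pos: [0.5429, 0.0453, 0.2445]
orientation: [-0.001, 0.603, 0.797, -0.0]
wrist_force: [-0.6, 0.3, -0.9]
finger_gap: 0.0554
```

```bash
python3 st.py; python3 m6.py w7
```

```text
16.2 [0.5429 0.0453 0.2445] seat 0.2191 yaw 1.846 [-0.6  0.3 -0.9] [-0.02  0.01  0.  ] tooly [0.962 0.272] -0.34
bar ztop 0.15943919633594344 1411 ((543.76025390625, 44.98954391479492), (38.88231658935547, 24.340484619140625), 15.221305847167969)
cov angle 0.2936732089746372
line [326.81609195 252.35632184] [0.61951181 0.06611614] [0.00570254 0.01830569] 0.27385830620602425
line [478.70967742 288.83870968] [0.6168274  0.23140241] [0.00602289 0.01934678] 2.5431389961710336
```

View pics/w7.png

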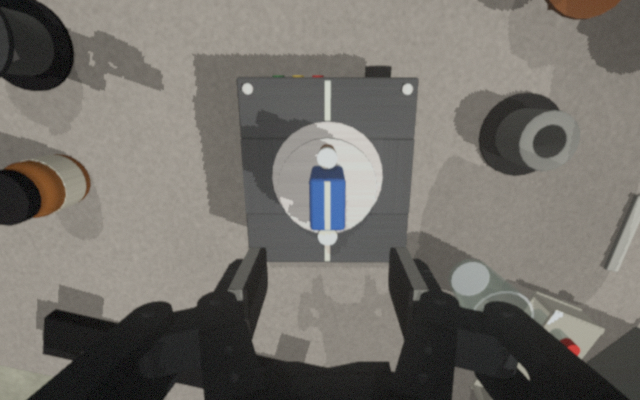

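The released turret sits home. Its bar stripe and both index lines are all in column 327–328, and the bar top is at 0.159. The gripper is clear, so I'm handing in.

```bash
python3 -c "
from workcell import env
print(env.hand_in())"
```

```text
the job is handed in; nothing more can be done
None
```

The sample turret is seated in the drive unit's spindle, its blue bar is in line with the white index lines, and the gripper has let go. The job took about 16 s of robot time.

- **Fit:** I measured the dog angle with the wrist camera (about 1.26 rad from the index) and lined the bar up with it beforehand. The slots dropped straight over the dogs as I lowered the turret slowly, so no turning search was needed.
- **Forces:** At home the pressure was about 6 N by the wrist force readings, and about 10 N at most while turning. Sideways force in the readings stayed under 5 N.
- **Final turn:** I turned the turret and spindle 1.27 rad clockwise to the index, then opened the jaws and rose clear.
- **Last checks, after letting go:**
  - The bar top is at 0.159 m, which is what it should be when home.
  - The bar angle measured 0.266 rad from its outline and 0.294 rad from its pixel spread, against 0.274 rad for the index line. The second bar reading runs about 0.02 rad high, but in the picture the bar's stripe and both index lines fall in the same column.
  - There was no contact force left on the gripper.

Nothing else was touched. The first move call was refused because I left out the twist field, which cost nothing. The top camera disagreed with the wrist camera by about 3 mm, and I used the wrist camera.

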